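# Stand the toppled basket up and push it home

## Robot

A 7-joint arm with a two-finger parallel gripper is mounted at the origin on the work surface. World frame = base frame: x ahead of the robot, y to its left, z up, the work surface at z = 0. Lengths are in m, angles in rad, forces in N, time in s.
With the tool pointing down it reaches from about 0.35 to 0.9 m from the base axis. Payload 8.1 kg.
Tool frame: the origin (TCP) lies at the very end of the fingers, on their centre line; the grasp point (between the pads) lies 19 mm behind it (grip_point_offset is the distance from the TCP to the grasp point, in m); z points along the fingers, x is the direction in which the jaws open and shut, and the axes are right-handed (so a half turn about z gives the same grasp; the last joint's range is limited). The gripper opens to 92 mm and grips with 3 to 60 N. Pads are 19 mm wide; open, the fingers measure 130 mm over their backs; the gripper's body (75 mm by 190 mm) begins 47 mm behind the grasp point.
Start: joints at [-1.217, 0.434, 0.025, 1.573, -0.012, 1.134, -0.075], TCP at [0.276, 0.561, 0.227] pointing down, gripper open.
Joint ranges: [-2.62, 2.62], [-0.44, 2.09], [-1.27, 1.32], [0.08, 2.57], [-1.32, 4.46], [0.12, 2], [-2.74, 2.74]. Speed limits (rad/s): [2.22, 2.22, 3.01, 3.01, 3.14, 3.14, 3.14].

## Interface

Orientations are given as a rotation vector (axis times angle).
In Python, from cell import observe, get_image, camera_model, sign_off, grip_point_offset gives the robot as it stands.
- The arm moves only by the tool play_rows, never from a script. Its argument "rows" is a list of rows, each a list of 7 numbers: the shift along the tool's x, y, z as a fraction of full scale, then the turn, a rotation vector about the tool's x, y, z as a fraction of full scale, then the closure, from -1 (fully open) to 1 (shut). A call has 1 to 5 rows; each row shifts and turns the pose as measured when the row begins, along the tool's axes as they then stand; what a row does not reach is not made up. Full scale, the value 1, is 0.15 m for a shift and 0.5 rad for a turn. A row lasts 1/10 s, in which the tool goes at most 50 mm and 8.59 degrees, less where a joint would pass 70% of its speed; a pose out of reach is approached as far as the arm can. A call with a number of a shift or a turn outside -1 to 1 is refused whole. A call with a gripper value outside its range is refused whole. The fingers move at their own pace and stop on an object; "force" is the grip in N (left out, the last holds). Time passes only in rows, so rows that do not move let the fingers close. It gives the time, the measured TCP pose, the force and the opening at its end, in the units of the state.
- observe(): the state, without advancing time (a new reading comes with each control period).
- get_image(name): name is "scene" or "top" or "wrist"; returns the picture (420x560x3 uint8, blue, green, red); there is no depth.
- camera_model(name): a dict with "K" (3x3 intrinsics, pixels), "R" (3x3) and "t" (3): a world point X has camera coordinates R X + t. Camera axes: x right, y down, z forward; pixel columns grow to the right and rows downward; lengths in m; the calibration is good to about 2 mm. The wrist camera is an equidistant fisheye: a pixel r from the principal point sees the ray r / f radians off the axis. A picture is of the moment at which its call begins: read the wrist's pose just before it. camera_model takes no time and is no camera call; for the wrist camera it gives the pose at the moment of the call.
- sign_off(): hands the job in, once; it reports no verdict.
The state is a dict: "clock": time; "joints": joint angles; "dq": joint speeds; "joint_efforts": joint torques, N m; "position": TCP position; "ee_rot": TCP orientation; "force": force on the tool from outside, world axes, zero at the start; "ft_torque": the same for the moment, N m; "width": opening from 0.0 (shut) to 1.0 (fully open).
Only numpy, scipy, OpenCV 4.12 (cv2) and the standard library are available. Lean on these libraries where they do the work, as an engineer would, in place of code of your own. Each camera call takes 0.05 s, during which the arm holds its last target.

## Task

One of the small white baskets on the steel shelf has been knocked onto its side and lies, empty, in front of its gap in the row. Only push it with the fingers, never lift or carry it: tip it over so that it stands on its base with its open top up, and push it back into the gap between the two full baskets until it sits square against the rail at the back of the shelf. Leave everything else on the shelf standing where it is.

Things in the scene. Friction and masses are not known exactly. Their poses are not given: they have to be found in the camera images.
- basket: Empty toppled basket of slotted white plastic, 90 (its x) by 140 (y) by 65 mm high (z), walls 4 mm, open at +z, 80 to 160 g. Origin: middle of the base's outside. At first +z (mouth) points roughly at the robot, +x up, base to the rail, top edge 90 mm above the panel. Pushed to the rail near that edge it turns about its far lower edge and past 30 degrees drops onto its base: z up, x to the rail.
- basket_center (a point): Middle of the toppled basket: on its z axis, 32.5 mm from the base. 45 mm above the shelf panel at the start, 32.5 mm when it stands on its base.
- basket_corner_left (a point): Corner of the toppled basket's base at its +x, +y end: when it stands in the row, the lower back corner on the robot's left, which should touch the rail.
- basket_corner_right (a point): The same at its +x, -y end: the lower back corner on the robot's right.
- shelf: Low fixed steel shelf on the bench, panel 400 (its x, away from the robot) by 900 mm (its y), top face 32 mm above the bench. Origin: centre of the panel, at bench height. A fixed rail 55 mm high and 4 mm thick runs along the whole back; its inner face is the plane x = +160 mm of this frame. Slotted posts 150 mm tall stand at the two back corners.
- rail_mid (a point): Middle of the rail's inner face, at the level of the shelf panel; axes as the shelf's.
- basket_left: Full basket of the same shape and size (steel couplings, 75 mm high with its load, 0.75 kg), standing in the row a few mm from the rail, on the robot's left of the gap; origin centre of its underside, z up, x towards the rail. The gap between the two full baskets is about 215 to 245 mm wide.
- basket_right: Full basket of the same shape (copper elbows), on the robot's right of the gap; origin and axes as basket_left.
- carton: Closed carton 100 x 95 x 85 mm at the left end of the shelf; origin centre of its underside. Leave it.
- tin: Metal tin, 74 mm across, 76 mm high, at the right end of the shelf; origin centre of its underside. Leave it.
- spray_can: Spray can 52 mm across, 170 mm tall, standing in front of the row on the left or the right; origin centre of its underside. Leave it.
- tape_roll: Roll of brown packing tape 96 mm across, 48 mm high, lying flat in front of the row on the side opposite the can; origin centre of its underside. Leave it.
- screwdriver: Screwdriver 170 mm long lying near the shelf's front edge on the left. Leave it.
Mind the look-alikes: they are no part of the job. What is shaped like the basket but purple or yellow is not meant.

How it is judged:
By the outcome, as a careful person would: the job done as asked, in the order asked, and still so for the second after the job is handed in, with the robot touching nothing.
It also fails if it takes over 48 s, if anything falls off the work surface, if the arm or the gripper's body presses on something with over 40 N, if the wrist force passes 120 N, or if a joint passes its speed limit or range.

## Working session

There is one attempt and no reset: what is moved stays moved. The work goes in short steps, Python scripts to look and compute and a tool call to move; the robot and the scene stay as the last step left them, time stands still between calls to the robot, and variables do not carry over. Pictures are saved under pics/ and viewed, and the job is handed in when it is done.

Besides the shell and the picture viewer there is one more tool, called after "Emit:" by a JSON object that holds its "fn" and its "kwargs". play_rows: Moves the arm, as the interface text tells. Its arguments: {"type":"object","properties":{"rows":{"type":"array","items":{"type":"array","items":{"type":"number"}}},"force":{"type":"number"}},"required":["rows"]}

```bash
mkdir -p pics; ls
python3 - <<'E'
from cell import *
import cv2
o=observe();print(o, grip_point_offset)
for n in("scene","top","wrist"):
    cv2.imwrite(f"pics/{n}0.png",get_image(n)); m=camera_model(n); print(n,m)
E
```

```text
pics
{'clock': 0.0, 'joints': array([-1.21660338,  0.43519496,  0.02494662,  1.57409846, -0.01162105,
        1.1339857 , -0.07510149]), 'dq': array([-2.79711063e-05, -2.84003317e-03, -6.93928653e-05, -7.07085368e-06,
       -1.19415470e-03,  2.14985431e-04,  2.55921417e-03]), 'joint_efforts': array([-4.06619874e-04, -6.67862964e+01,  9.84743088e-01, -3.14464974e+01,
       -6.06424268e-02,  4.27501439e-02,  1.75663872e-04]), 'position': array([0.27547665, 0.56044746, 0.22596154]), 'ee_rot': array([ 2.66599917e+00,  1.66022813e+00, -1.95867171e-03]), 'force': array([ 0.21945738, -1.04726536, -0.13465013]), 'ft_torque': array([ 0.00516691,  0.00257607, -0.05373004]), 'width': 0.9984386193851554} 0.0188
scene {'K': array([[443.65613794,   0.        , 282.57292509],
       [  0.        , 443.65613794, 202.94730052],
       [  0.        ,   0.        ,   1.        ]]), 'R': array([[ 0.08049699,  0.99675239, -0.00221413],
       [ 0.86837876, -0.07121978, -0.49076071],
       [-0.4893246 ,  0.03758206, -0.87129158]]), 't': array([-0.08714093, -0.39754674,  1.56549581])}
top {'K': array([[382.33214002,   0.        , 277.01152309],
       [  0.        , 382.33214002, 211.16857454],
       [  0.        ,   0.        ,   1.        ]]), 'R': array([[ 0.08540435, -0.9963325 , -0.00525866],
       [-0.97632873, -0.08263466, -0.19988428],
       [ 0.19871665,  0.02220517, -0.9798054 ]]), 't': array([0.01031393, 0.50057039, 0.96059974])}
wrist {'K': array([[325.1922621 ,   0.        , 278.30693665],
       [  0.        , 325.1922621 , 210.24884822],
       [  0.        ,   0.        ,   1.        ]]), 'R': array([[ 0.44055176,  0.89772504, -0.00197485],
       [ 0.85372103, -0.4182748 ,  0.31017187],
       [ 0.27762303, -0.13833273, -0.95067845]]), 't': array([-0.62416399, -0.04070336,  0.39433231])}
```

View pics/scene0.png

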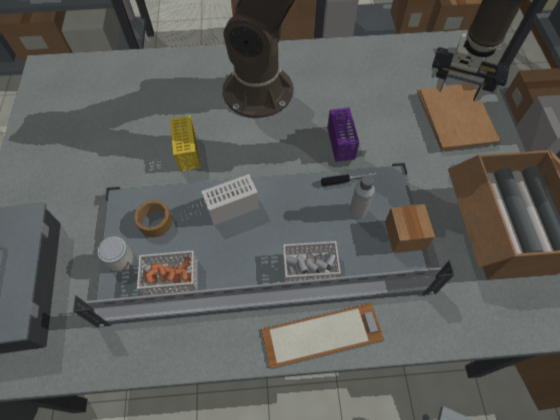

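View pics/top0.png

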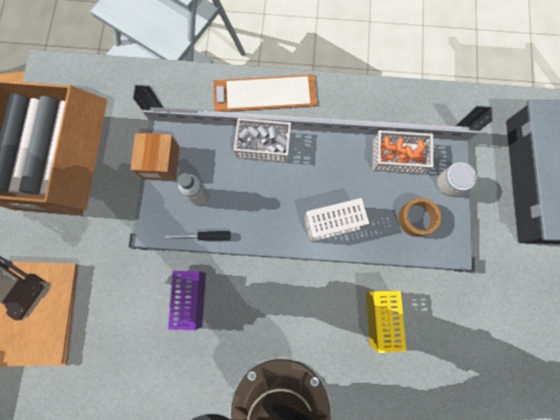

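View pics/wrist0.png

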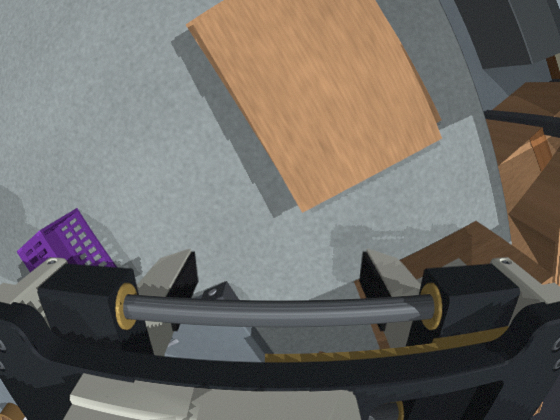

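The top view shows the toppled white basket at about (337,219), the gap between the full baskets at (262,140) and (404,150), the can at (190,188) and the tape at (420,217). I'll zoom in next.

Run:
```python
import cv2
a=cv2.imread("pics/top0.png")[95:260,220:450];cv2.imwrite("pics/topz.png",cv2.resize(a,None,fx=3.4,fy=3.4,interpolation=cv2.INTER_CUBIC))
a=cv2.imread("pics/scene0.png")[160:320,120:360];cv2.imwrite("pics/scenez.png",cv2.resize(a,None,fx=3.3,fy=3.3,interpolation=cv2.INTER_CUBIC))
```

```text
(no output)
```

View pics/topz.png

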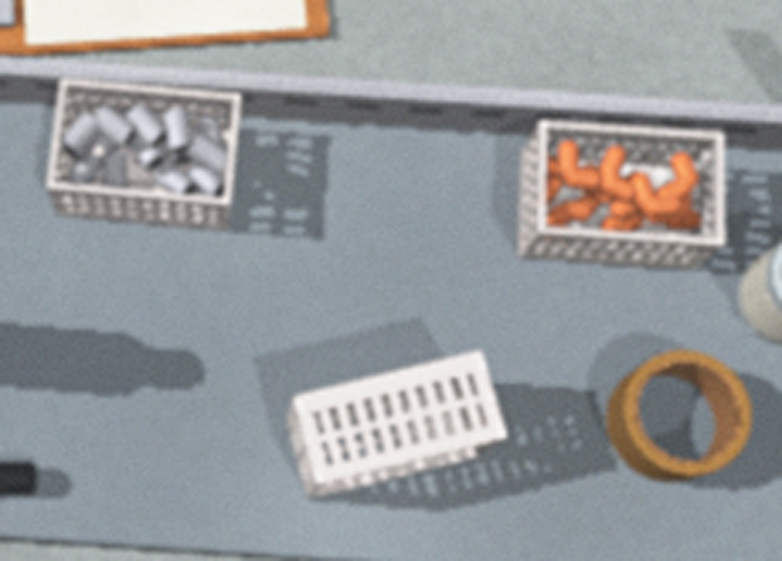

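View pics/scenez.png

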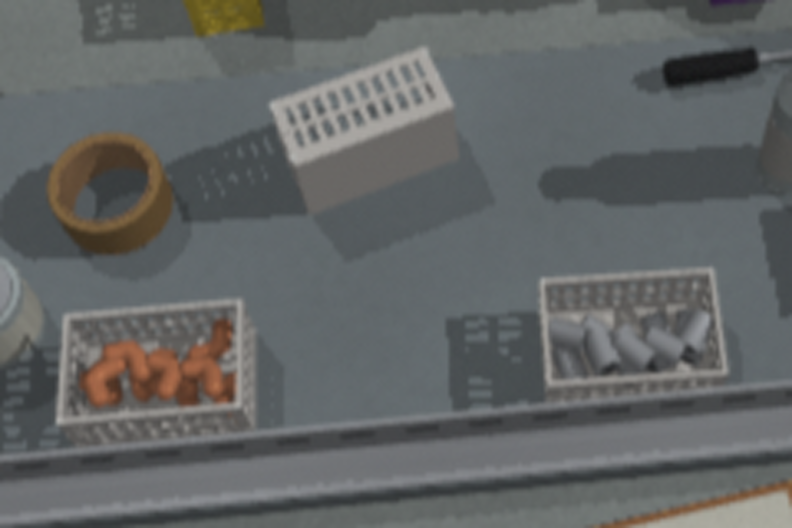

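```bash
cat > h.py <<'E'
import numpy as np
from cell import *
def ray(n,uv,z,m=None):
    m=m or camera_model(n); p=np.linalg.solve(m["K"],[uv[0],uv[1],1.]); R,t=m["R"],m["t"]
    d=R.T@p; c=-R.T@t; return c+d*(z-c[2])/d[2]
E
python3 - <<'E'
from h import *
import cv2
np.set_printoptions(precision=4,suppress=True)
T=lambda p:(220+(p[0]-1.2)/3.4,95+(p[1]-1.2)/3.4)
S=lambda p:(120+(p[0]-1.15)/3.3,160+(p[1]-1.15)/3.3)
def show(l,n,f,ps,z):
    q=np.array([ray(n,f(p),z)[:2] for p in ps]); print(l,n,q.tolist() and q.round(4).tolist(),'mean',q.mean(0).round(4))
    for a,b in zip(q,np.roll(q,-1,0)): print('   edge',np.linalg.norm(b-a).round(4),np.degrees(np.arctan2(*(b-a)[::-1])).round(1))
show('topple','top',T,[(293,398),(485,350),(507,437),(310,490)],.122)
show('topple','scene',S,[(271,104),(428,48),(455,105),(295,163)],.122)
show('Lfull','top',T,[(62,80),(240,95),(232,203),(48,188)],.097)
show('Lfull','scene',S,[(541,281),(714,269),(726,373),(548,388)],.097)
show('Rfull','top',T,[(540,121),(724,132),(722,245),(528,235)],.097)
show('Rfull','scene',S,[(64,315),(242,301),(241,408),(60,423)],.097)
idn=lambda p:p
show('rail top back edge','top',idn,[(160,110),(470,127)],.087)
show('front edge','top',idn,[(133,246),(472,270)],.032)
E
python3 - <<'E'
import cv2
a=cv2.imread("pics/top0.png")
cv2.imwrite("pics/a.png",cv2.resize(a[80:140,130:310],None,fx=4.4,fy=4.4,interpolation=cv2.INTER_CUBIC))
cv2.imwrite("pics/b.png",cv2.resize(a[90:150,320:500],None,fx=4.4,fy=4.4,interpolation=cv2.INTER_CUBIC))
E
```

```text
topple top [[0.488, -0.0194], [0.5353, -0.1557], [0.4725, -0.1741], [0.4225, -0.0361]] mean [ 0.4796 -0.0963]
   edge 0.1443 -70.9
   edge 0.0654 -163.7
   edge 0.1467 109.9
   edge 0.0677 14.3
topple scene [[0.4752, -0.1736], [0.4303, -0.0408], [0.4887, -0.0208], [0.533, -0.1536]] mean [ 0.4818 -0.0972]
   edge 0.1402 108.7
   edge 0.0617 18.9
   edge 0.14 -71.6
   edge 0.0612 -160.9
Lfull top [[0.7307, 0.1767], [0.7297, 0.0373], [0.641, 0.0364], [0.6413, 0.178]] mean [0.6857 0.1071]
   edge 0.1394 -90.4
   edge 0.0887 -179.5
   edge 0.1416 89.9
   edge 0.0894 -0.8
Lfull scene [[0.6427, 0.0384], [0.6435, 0.1774], [0.7314, 0.1744], [0.7323, 0.0365]] mean [0.6875 0.1067]
   edge 0.139 89.6
   edge 0.0879 -2.0
   edge 0.1379 -89.6
   edge 0.0897 178.8
Rfull top [[0.7275, -0.1957], [0.7302, -0.3373], [0.6386, -0.3362], [0.6343, -0.1896]] mean [ 0.6826 -0.2647]
   edge 0.1416 -88.9
   edge 0.0916 179.3
   edge 0.1466 91.7
   edge 0.0934 -3.7
Rfull scene [[0.6411, -0.3389], [0.6406, -0.1991], [0.7292, -0.1982], [0.73, -0.335]] mean [ 0.6852 -0.2678]
   edge 0.1398 90.2
   edge 0.0887 0.6
   edge 0.1368 -89.7
   edge 0.0889 -177.5
rail top back edge top [[0.7414, 0.3902], [0.7614, -0.44]] mean [ 0.7514 -0.0249]
   edge 0.8305 -88.6
   edge 0.8305 91.4
front edge top [[0.3756, 0.4255], [0.3886, -0.4664]] mean [ 0.3821 -0.0205]
   edge 0.892 -89.2
   edge 0.892 90.8
```

View pics/a.png

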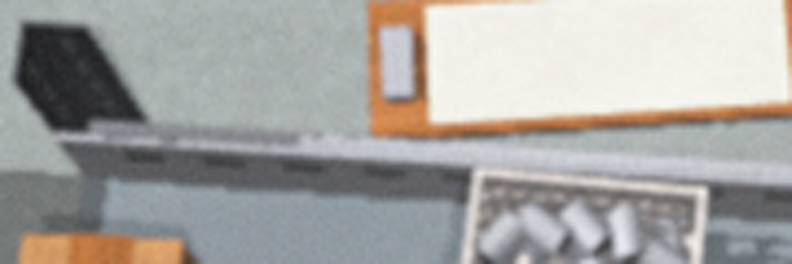

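View pics/b.png

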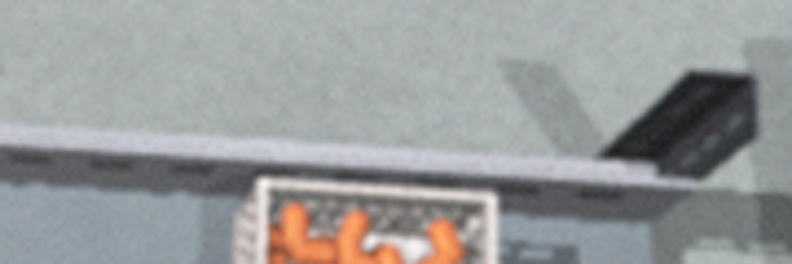

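Run:
```python
from h import *
np.set_printoptions(precision=4,suppress=True)
A=lambda p:(130+(p[0]-1.7)/4.4,80+(p[1]-1.7)/4.4)
B=lambda p:(320+(p[0]-1.7)/4.4,90+(p[1]-1.7)/4.4)
for p in[(80,147),(300,156),(440,165)]: print(ray("top",A(p),.087))
for p in[(40,150),(200,159),(420,173),(640,183)]: print(ray("top",B(p),.087))
for p in[(110,178),(300,189),(440,197)]: print('bot',ray("top",A(p),.032))
for p in[(40,178),(180,188),(640,218)]: print('bot',ray("top",B(p),.032))
```

```text
[0.73   0.4218 0.087 ]
[0.7352 0.2867 0.087 ]
[0.7365 0.2007 0.087 ]
[ 0.7396 -0.0652  0.087 ]
[ 0.7418 -0.1621  0.087 ]
[ 0.7438 -0.2948  0.087 ]
[ 0.7484 -0.4268  0.087 ]
bot [0.7352 0.4217 0.032 ]
bot [0.7378 0.2985 0.032 ]
bot [0.7398 0.2081 0.032 ]
bot [ 0.746  -0.0719  0.032 ]
bot [ 0.7466 -0.1613  0.032 ]
bot [ 0.7506 -0.4529  0.032 ]
```

```bash
cat >> h.py <<'E'
from scipy.spatial.transform import Rotation as Rn
def todo(xyz,yawx):
    """shift in tool axes (fractions) and turn about tool z to put TCP at xyz, tool down with jaw x at heading yawx(deg)"""
    o=observe(); R=Rn.from_rotvec(o["ee_rot"])
    h=np.radians(yawx); X=np.array([np.cos(h),np.sin(h),0]); Z=np.array([0,0,-1.]); T=Rn.from_matrix(np.c_[X,np.cross(Z,X),Z])
    print('clk',o["clock"],'pos',o["position"].round(4),'xhead',np.degrees(np.arctan2(*R.as_matrix()[1::-1,0])).round(1),'F',o["force"].round(1),'w',round(o["width"],3))
    print(' shift now-axes frac',(R.inv().apply(np.array(xyz)-o["position"])/.15).round(3),' shift target-axes frac',(T.inv().apply(np.array(xyz)-o["position"])/.15).round(3),' turn frac',((R.inv()*T).as_rotvec()/.5).round(3), 'q',o["joints"].round(2))
E
python3 - <<'E'
from h import *
for n,p,z in[("tape",(420,215),.08),("can",(188,180),.20),("tin",(458,175),.108),("yellow far-left",(369,292),.1),("yellow near-right",(405,352),.1)]: print(n,ray("top",p,z).round(3))
todo((.45,.25,.26),63.8)
E
```

```text
tape [ 0.513 -0.313  0.08 ]
can [0.523 0.258 0.2  ]
tin [ 0.618 -0.398  0.108]
yellow far-left [ 0.309 -0.186  0.1  ]
yellow near-right [ 0.179 -0.275  0.1  ]
clk 0.15 pos [0.2756 0.5606 0.2261] xhead 63.8 F [ 0.1 -0.3 -0.3] w 1.003
 shift now-axes frac [-1.345  1.957 -0.224]  shift target-axes frac [-1.344  1.958 -0.226]  turn frac [0.    0.002 0.001] q [-1.22  0.44  0.02  1.57 -0.01  1.13 -0.08]
```

Emit:
{"fn": "play_rows", "kwargs": {"rows": [[-0.17,0.245,-0.03,0,0,0,-0.2],[-0.17,0.245,-0.03,0,0,0,-0.2],[-0.17,0.245,-0.03,0,0,0,-0.2],[-0.17,0.245,-0.03,0,0,0,-0.2],[-0.17,0.245,-0.03,0,0,0,-0.2]]}}

```text
clock: 0.65
position: [0.3819, 0.3648, 0.246]
ee_rot: [-2.655, -1.678, 0.008]
force: [0.9, -0.0, 0.6]
width: 0.622
```

Emit:
{"fn": "play_rows", "kwargs": {"rows": [[-0.17,0.245,-0.03,0,0,0,-0.2],[-0.17,0.245,-0.03,0,0,0,-0.2],[-0.17,0.245,-0.03,0,0,0,-0.2]]}}

```text
clock: 0.95
position: [0.4502, 0.2429, 0.2597]
ee_rot: [-2.654, -1.678, 0.009]
force: [0.9, 0.4, 0.7]
width: 0.6
```

Run:
```python
from h import *
todo((.41,-.12,.26),63.8)
```

```text
clk 0.95 pos [0.4502 0.2429 0.2597] xhead 64.6 F [0.9 0.4 0.7] w 0.6
 shift now-axes frac [-2.301  0.796  0.005]  shift target-axes frac [-2.289e+00  8.280e-01 -2.000e-03]  turn frac [-0.008  0.009  0.028] q [-0.73  0.22  0.16  1.8  -0.04  1.13  0.57]
```

Emit:
{"fn": "play_rows", "kwargs": {"rows": [[-0.29,0.1,0,0,0,0,-0.2],[-0.29,0.1,0,0,0,0,-0.2],[-0.29,0.1,0,0,0,0,-0.2],[-0.29,0.1,0,0,0,0,-0.2],[-0.29,0.1,0,0,0,0,-0.2]]}}

```text
clock: 1.45
position: [0.4256, 0.0048, 0.2604]
ee_rot: [-2.658, -1.675, 0.005]
force: [-0.1, 0.2, 0.6]
width: 0.6
```

Emit:
{"fn": "play_rows", "kwargs": {"rows": [[-0.29,0.1,0,0,0,0.29,-0.2],[-0.27,0.14,0,0,0,0.29,-0.2],[-0.2,0.16,0,0,0,0.29,-0.2],[0,0,0,0,0,0.29,-0.2],[0,0,0,0,0,0.29,-0.2]]}}

```text
clock: 1.95
position: [0.4082, -0.1371, 0.2611]
ee_rot: [3.085, 0.586, -0.003]
force: [0.7, 1.7, 0.2]
width: 0.604
```

Emit:
{"fn": "play_rows", "kwargs": {"rows": [[0,0,0,0,0,0.29,-0.2],[0,0,0,0,0,0.29,-0.2],[0,0,0,0,0,0.29,-0.2],[0,0,0,0,0,0.29,-0.2],[0,0,0,0,0,0.29,-0.2]]}}

```text
clock: 2.45
position: [0.4067, -0.1383, 0.2606]
ee_rot: [3.085, -0.581, -0.004]
force: [-0.1, -0.1, -0.7]
width: 0.6
```

Run:
```python
from h import *
todo((.41,-.12,.16),-71.5)
```

```text
clk 2.45 pos [ 0.4067 -0.1383  0.2606] xhead -21.3 F [-0.1 -0.1 -0.7] w 0.6
 shift now-axes frac [-0.023 -0.123  0.67 ]  shift target-axes frac [-0.109 -0.06   0.671]  turn frac [0.006 0.002 1.752] q [-0.31  0.06  0.55  2.   -0.04  1.09 -0.11]
```

Emit:
{"fn": "play_rows", "kwargs": {"rows": [[0,0,0,0,0,0.29,-0.2],[0,0,0,0,0,0.29,-0.2],[0,0,0,0,0,0.29,-0.2],[0,0,0,0,0,0.29,-0.2],[0,0,0,0,0,0.29,-0.2]]}}

```text
clock: 2.95
position: [0.4056, -0.138, 0.26]
ee_rot: [2.657, -1.67, -0.005]
force: [0.4, -0.4, 0.0]
width: 0.6
```

Emit:
{"fn": "play_rows", "kwargs": {"rows": [[0,0,0,0,0,0.29,-0.2],[-0.1,-0.06,0.2,0,0,0,-0.2],[0,0,0.2,0,0,0,-0.2],[0,0,0.2,0,0,0,-0.2]]}}

```text
clock: 3.35
position: [0.4127, -0.121, 0.1708]
ee_rot: [-2.519, 1.872, -0.007]
force: [0.4, 0.8, 0.5]
width: 0.602
```

Run:
```python
from h import *
import cv2
todo((.41,-.12,.112),-71.5)
cv2.imwrite("pics/s1.png",cv2.resize(get_image("scene")[120:320,120:400],None,fx=2.8,fy=2.8))
cv2.imwrite("pics/w1.png",get_image("wrist"))
```

```text
clk 3.35 pos [ 0.4127 -0.121   0.1708] xhead -73.2 F [0.4 0.8 0.5] w 0.602
 shift now-axes frac [-0.012  0.017  0.392]  shift target-axes frac [-0.012  0.015  0.392]  turn frac [-0.009 -0.004 -0.061] q [-0.34  0.19  0.59  2.14 -0.14  0.85 -0.95]
```

View pics/s1.png

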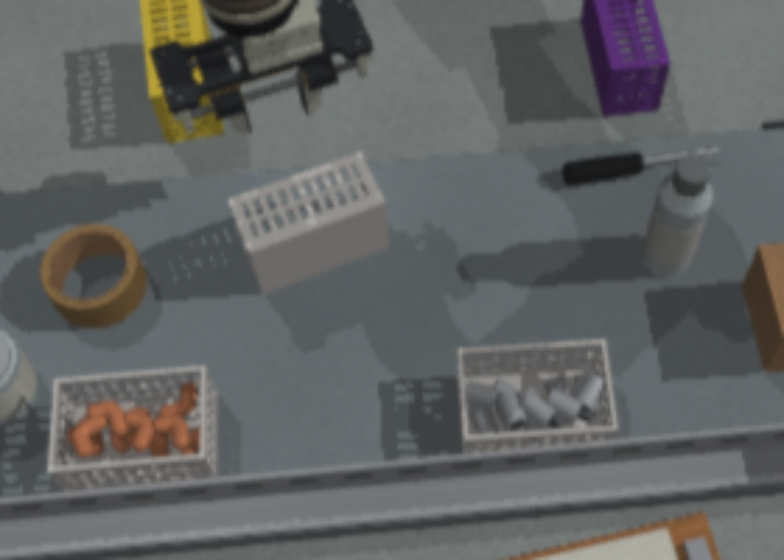

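View pics/w1.png

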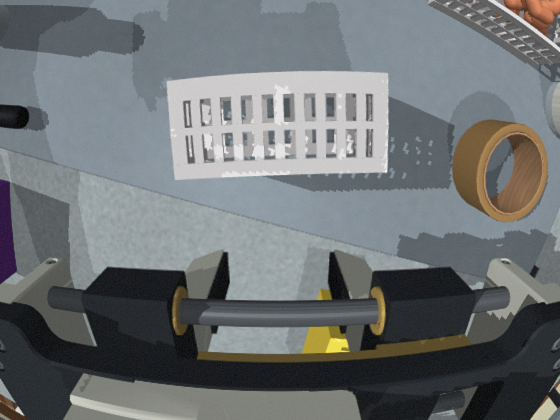

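The fingers are behind the basket at about (280,270), centred on its mouth edge at about (278,175), and nearly parallel to it. Next I lower them and push.

Emit:
{"fn": "play_rows", "kwargs": {"rows": [[-0.01,0,0.2,0,0,-0.05,-0.2],[0,0,0.19,0,0,0,-0.2],[0,0,0,0,0,0,-0.2]]}}

```text
clock: 3.75
position: [0.4113, -0.1194, 0.112]
ee_rot: [2.545, -1.841, 0.0]
force: [-0.3, 0.6, -0.1]
width: 0.603
```

Run:
```python
from h import *
todo((.43,-.114,.112),-71.5)
```

```text
clk 3.75 pos [ 0.4113 -0.1194  0.112 ] xhead -71.8 F [-0.3  0.6 -0.1] w 0.603
 shift now-axes frac [ 0.005 -0.129  0.   ]  shift target-axes frac [ 0.005 -0.129  0.   ]  turn frac [ 0.   -0.   -0.01] q [-0.28  0.29  0.54  2.2  -0.23  0.7  -0.83]
```

Emit:
{"fn": "play_rows", "kwargs": {"rows": [[0,-0.08,0,0,0,0,-0.2],[0,-0.08,0,0,0,0,-0.2],[0,-0.07,0,0,0,0,-0.2],[0,-0.07,0,0,0,0,-0.2],[0,-0.07,0,0,0,0,-0.2]]}}

```text
clock: 4.25
position: [0.4717, -0.1011, 0.1184]
ee_rot: [-2.541, 1.84, -0.009]
force: [0.4, 0.1, 0.4]
width: 0.601
```

Run:
```python
from h import *
import cv2
todo((.485,-.095,.112),-71.5)
a=cv2.resize(get_image("scene")[140:300,160:320],None,fx=2.4,fy=2.4)
b=cv2.resize(get_image("wrist")[:400],(560*384//400,384))[:, :400]
cv2.imwrite("pics/s2.png",np.hstack([a,b]))
```

```text
clk 4.25 pos [ 0.4717 -0.1011  0.1184] xhead -71.8 F [0.4 0.1 0.4] w 0.601
 shift now-axes frac [-0.011 -0.097  0.043]  shift target-axes frac [-0.01  -0.097  0.043]  turn frac [-0.014 -0.004 -0.011] q [-0.31  0.36  0.53  2.08 -0.26  0.76 -0.87]
```

View pics/s2.png

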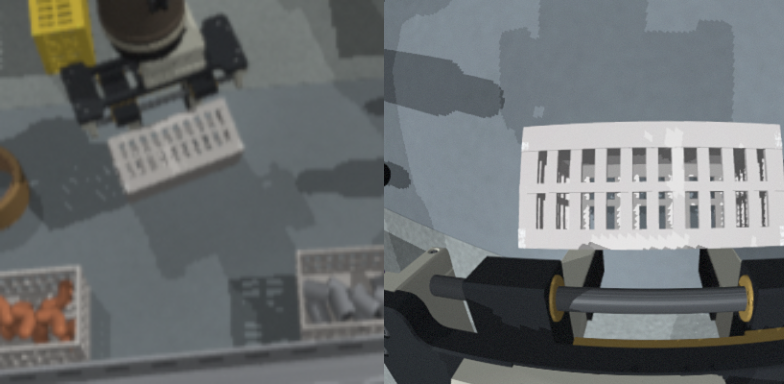

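The basket is tilting with both fingers on its rim, at about (175,120) in the scene crop. I keep pushing.

Emit:
{"fn": "play_rows", "kwargs": {"rows": [[0,-0.05,0.015,0,0,0,-0.2],[0,-0.05,0.015,0,0,0,-0.2],[0,-0.05,0.01,0,0,0,-0.2],[0,0,0,0,0,0,-0.2]]}}

```text
clock: 4.75
position: [0.4948, -0.0932, 0.1115]
ee_rot: [-2.542, 1.839, -0.008]
force: [0.2, 1.0, -0.2]
width: 0.603
```

Run:
```python
from h import *
import cv2
todo((.485,-.095,.112),-71.5)
a=cv2.resize(get_image("scene")[140:300,160:320],None,fx=2.4,fy=2.4)
b=cv2.resize(get_image("wrist")[:400],(560*384//400,384))[:, :400]
cv2.imwrite("pics/s3.png",np.hstack([a,b]))
```

```text
clk 4.75 pos [ 0.4948 -0.0932  0.1115] xhead -71.8 F [ 0.2  1.  -0.2] w 0.603
 shift now-axes frac [-0.009  0.066 -0.004]  shift target-axes frac [-0.01   0.066 -0.004]  turn frac [-0.013 -0.004 -0.009] q [-0.31  0.4   0.51  2.04 -0.28  0.76 -0.88]
```

View pics/s3.png

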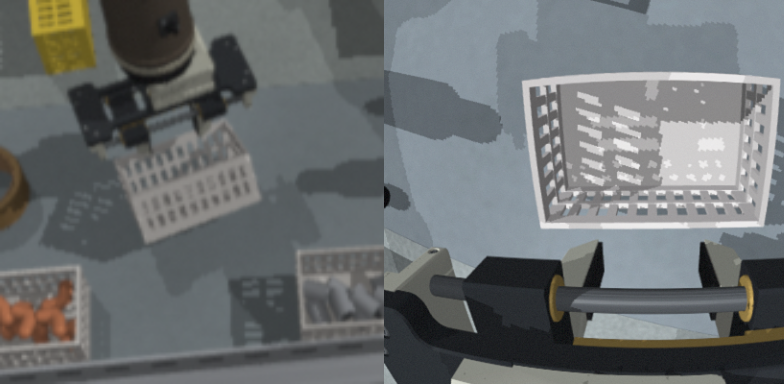

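It has dropped onto its base with the mouth up. I back off, open the jaws wider and measure its pose.

Emit:
{"fn": "play_rows", "kwargs": {"rows": [[0,0.15,0,0,0,0,-0.7],[0,0.15,0,0,0,-0.2,-0.7],[0,0,0,0,0,0,-0.7]]}}

```text
clock: 5.15
position: [0.4489, -0.1085, 0.1109]
ee_rot: [-2.634, 1.707, -0.007]
force: [-0.3, 0.7, 0.3]
width: 0.812
```

Run:
```python
from h import *
import cv2
todo((.485,-.095,.112),-71.5)
cv2.imwrite("pics/s4.png",cv2.resize(get_image("scene")[160:310,160:350],None,fx=4,fy=4,interpolation=cv2.INTER_CUBIC))
cv2.imwrite("pics/t4.png",cv2.resize(get_image("top")[100:250,230:440],None,fx=3.7,fy=3.7,interpolation=cv2.INTER_CUBIC))
```

```text
clk 5.15 pos [ 0.4489 -0.1085  0.1109] xhead -65.9 F [-0.3  0.7  0.3] w 0.812
 shift now-axes frac [ 0.016 -0.256 -0.006]  shift target-axes frac [-0.009 -0.257 -0.007]  turn frac [-0.009 -0.004  0.196] q [-0.27  0.34  0.5   2.13 -0.24  0.72 -0.76]
```

View pics/s4.png

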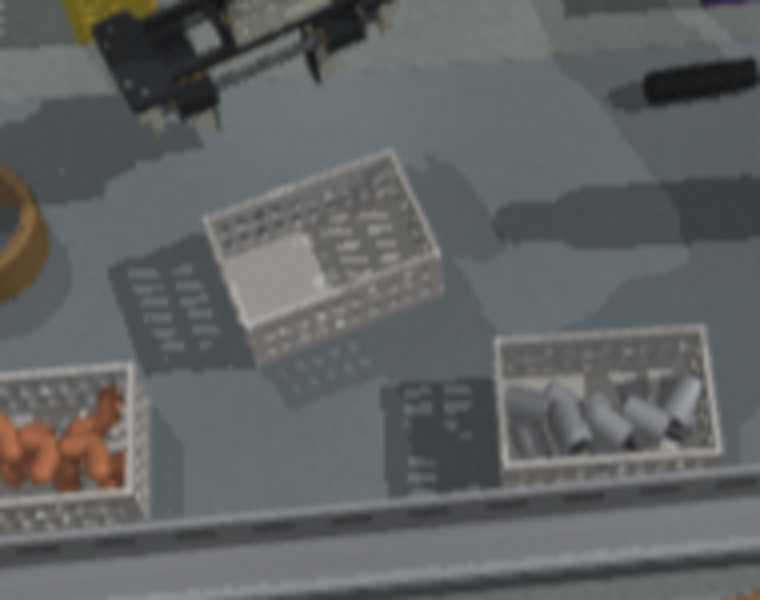

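View pics/t4.png

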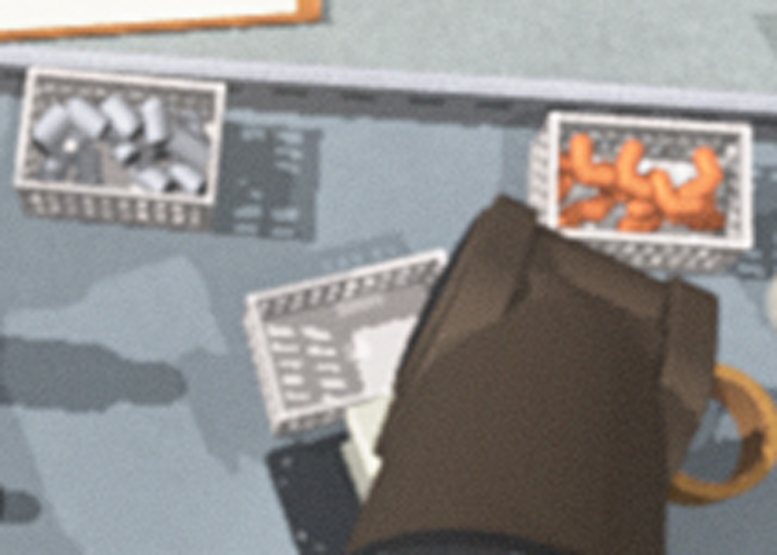

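Run:
```python
from h import *
q=np.array([ray("scene",(160+(u-1.5)/4,160+(v-1.5)/4),.097)[:2] for u,v in[(205,218),(392,150),(440,255),(247,328)]])
print(q.round(4),q.mean(0)); 
for a,b in zip(q,np.roll(q,-1,0)): print(np.linalg.norm(b-a).round(4),np.degrees(np.arctan2(*(b-a)[::-1])).round(1))
todo((.44,-.08,.062),-89)
```

```text
[[ 0.5353 -0.1523]
 [ 0.4921 -0.022 ]
 [ 0.5767  0.006 ]
 [ 0.6201 -0.1248]] [ 0.55606079 -0.07328001]
0.1373 108.4
0.0891 18.3
0.1377 -71.6
0.0892 -162.0
clk 5.25 pos [ 0.4518 -0.1077  0.1113] xhead -66.0 F [ 0.4 -0.2  0.8] w 0.842
 shift now-axes frac [-0.202 -0.001  0.328]  shift target-axes frac [-0.186  0.075  0.329]  turn frac [-0.014 -0.004  0.802] q [-0.27  0.34  0.5   2.13 -0.25  0.72 -0.77]
```

Emit:
{"fn": "play_rows", "kwargs": {"rows": [[0,0.05,0,0,0,0.27,-0.7],[0,0,0,0,0,0.27,-0.7],[0,0,0,0,0,0.26,-0.7],[0,0,0,0,0,0,-0.7]]}}

```text
clock: 5.65
position: [0.4484, -0.1102, 0.112]
ee_rot: [-2.217, 2.216, -0.013]
force: [-0.6, 0.1, -0.2]
width: 0.85
```

Run:
```python
from h import *
todo((.44,-.077,.062),-89)
```

```text
clk 5.65 pos [ 0.4484 -0.1102  0.112 ] xhead -90.0 F [-0.6  0.1 -0.2] w 0.85
 shift now-axes frac [-0.222  0.059  0.333]  shift target-axes frac [-0.222  0.052  0.334]  turn frac [-0.022 -0.001 -0.034] q [-0.36  0.35  0.61  2.14 -0.3   0.72 -1.11]
```

Emit:
{"fn": "play_rows", "kwargs": {"rows": [[-0.12,0.03,0.1,-0.01,0,-0.02,-0.7],[-0.1,0.02,0.1,-0.01,0,-0.01,-0.7],[0,0,0.13,0,0,0,-0.7],[0,0,0,0,0,0,-0.7]]}}

```text
clock: 6.05
position: [0.4449, -0.0754, 0.0619]
ee_rot: [-2.253, 2.185, -0.008]
force: [0.0, -0.2, -0.6]
width: 0.848
```

Run:
```python
from h import *
todo((.48,-.077,.062),-89)
```

```text
clk 6.05 pos [ 0.4449 -0.0754  0.0619] xhead -88.2 F [ 0.  -0.2 -0.6] w 0.848
 shift now-axes frac [ 0.018 -0.234  0.001]  shift target-axes frac [ 0.015 -0.234 -0.001]  turn frac [-0.011 -0.003  0.026] q [-0.36  0.42  0.54  2.2  -0.38  0.6  -1.09]
```

Emit:
{"fn": "play_rows", "kwargs": {"rows": [[0,-0.1,0,0,0,0.02,-0.7],[0,-0.1,0.01,0,0,0,-0.7],[0,-0.07,0.01,0,0,0,-0.7],[0,-0.07,0.01,0,0,0,-0.7],[0,-0.07,0.01,0,0,0,-0.7]]}}

```text
clock: 6.55
position: [0.5088, -0.0738, 0.0581]
ee_rot: [-2.251, 2.188, -0.005]
force: [-0.3, 0.6, 1.3]
width: 0.849
```

Run:
```python
from h import *
todo((.53,-.077,.062),-89)
```

```text
clk 6.55 pos [ 0.5088 -0.0738  0.0581] xhead -88.4 F [-0.3  0.6  1.3] w 0.849
 shift now-axes frac [ 0.026 -0.141 -0.026]  shift target-axes frac [ 0.024 -0.141 -0.026]  turn frac [-0.008 -0.001  0.021] q [-0.34  0.51  0.52  2.06 -0.4   0.67 -1.1 ]
```

Emit:
{"fn": "play_rows", "kwargs": {"rows": [[0.01,-0.07,-0.01,0,0,0.01,-0.7],[0.01,-0.07,-0.01,0,0,0,-0.7],[0,-0.07,0,0,0,0,-0.7],[0,-0.07,0,0,0,0,-0.7],[0,0,0,0,0,0,-0.7]]}}

```text
clock: 7.05
position: [0.5561, -0.0764, 0.0618]
ee_rot: [-2.245, 2.193, -0.008]
force: [0.0, 0.0, 0.4]
width: 0.849
```

Run:
```python
from h import *
import cv2
todo((.56,-.077,.062),-89)
cv2.imwrite("pics/s5.png",cv2.resize(get_image("scene")[160:310,160:350],None,fx=4,fy=4,interpolation=cv2.INTER_CUBIC))
```

```text
clk 7.05 pos [ 0.5561 -0.0764  0.0618] xhead -88.7 F [0.  0.  0.4] w 0.849
 shift now-axes frac [ 0.005 -0.026 -0.001]  shift target-axes frac [ 0.005 -0.026 -0.001]  turn frac [-0.011 -0.003  0.012] q [-0.33  0.56  0.52  1.94 -0.41  0.74 -1.11]
```

View pics/s5.png

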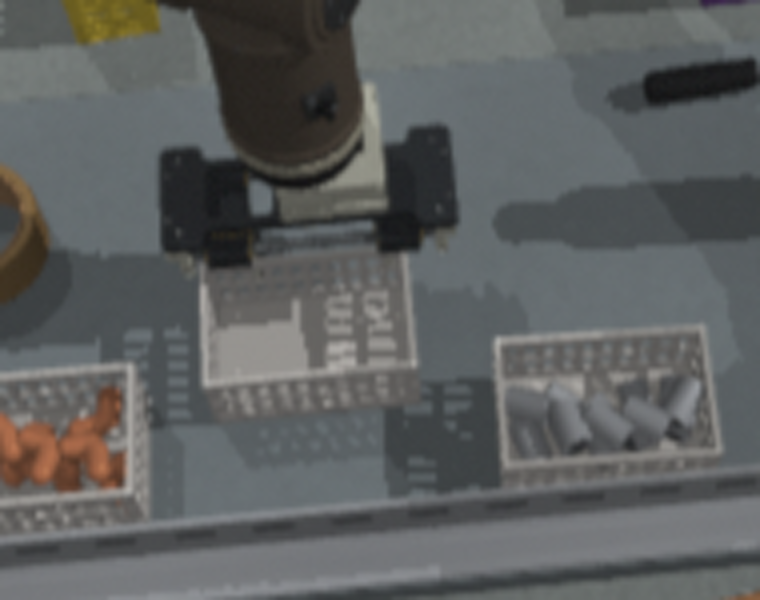

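The basket is square against both fingers, with its back rim running from (203,387) to (415,368).

Run:
```python
from h import *
for u,v in[(203,387),(415,368)]: print(ray("scene",(160+(u-1.5)/4,160+(v-1.5)/4),.097).round(4))
for u,v in[(100,535),(640,484)]: print('railtop',ray("scene",(160+(u-1.5)/4,160+(v-1.5)/4),.087).round(4))
```

```text
[ 0.6598 -0.1538  0.097 ]
[ 0.6577 -0.0158  0.097 ]
railtop [ 0.7505 -0.2198  0.087 ]
railtop [0.7448 0.1221 0.087 ]
```

Emit:
{"fn": "play_rows", "kwargs": {"rows": [[0,-0.08,0,0,0,0.005,-0.7],[0,-0.08,0,0,0,0,-0.7],[0,-0.08,0,0,0,0,-0.7],[0,-0.08,0,0,0,0,-0.7],[0,-0.04,0,0,0,0,-0.7]]}}

```text
clock: 7.6
position: [0.6078, -0.0756, 0.0613]
ee_rot: [2.242, -2.2, -0.0]
force: [-1.1, -0.2, 2.1]
width: 0.854
```

Run:
```python
from h import *
import cv2
todo((.642,-.078,.062),-89)
cv2.imwrite("pics/s6.png",cv2.resize(get_image("scene")[160:310,160:350],None,fx=4,fy=4,interpolation=cv2.INTER_CUBIC))
```

```text
clk 7.6 pos [ 0.6078 -0.0756  0.0613] xhead -88.9 F [-1.1 -0.2  2.1] w 0.854
 shift now-axes frac [ 0.02  -0.228 -0.005]  shift target-axes frac [ 0.02  -0.228 -0.005]  turn frac [ 0.001 -0.001  0.003] q [-0.31  0.64  0.52  1.8  -0.42  0.81 -1.13]
```

View pics/s6.png

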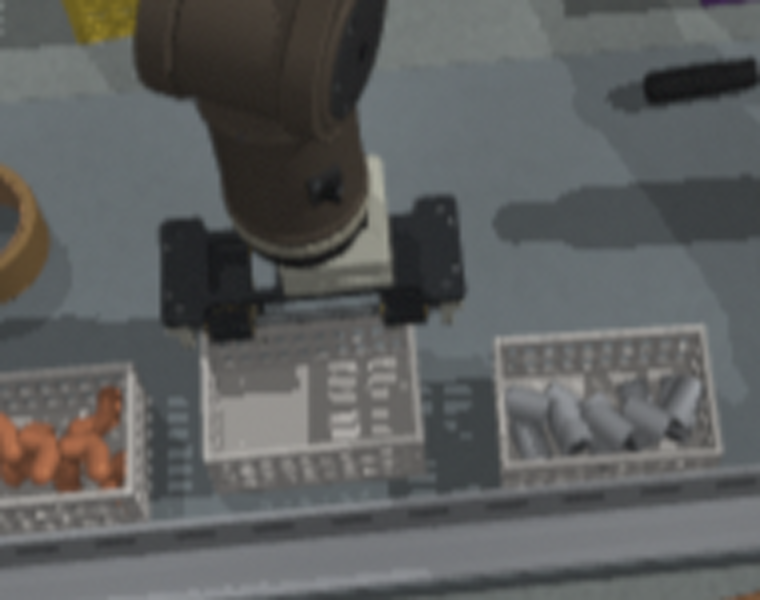

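The basket is still square and clear of both neighbours, roughly 33 mm from the rail.

Emit:
{"fn": "play_rows", "kwargs": {"rows": [[0,-0.055,0,0,0,0,-0.7],[0,-0.055,0,0,0,0,-0.7],[0,-0.055,0,0,0,0,-0.7],[0,0,0,0,0,0,-0.7]]}}

```text
clock: 8.05
position: [0.6343, -0.0751, 0.0611]
ee_rot: [2.242, -2.199, -0.001]
force: [0.2, 0.2, 0.4]
width: 0.853
```

Emit:
{"fn": "play_rows", "kwargs": {"rows": [[0,-0.02,0,0,0,0,-0.7],[0,-0.02,0,0,0,0,-0.7]]}}

```text
clock: 8.25
position: [0.6402, -0.0751, 0.061]
ee_rot: [2.241, -2.199, -0.002]
force: [-1.8, 0.3, 1.3]
width: 0.849
```

Emit:
{"fn": "play_rows", "kwargs": {"rows": [[0,-0.02,0,0,0,0,-0.7],[0,-0.02,0,0,0,0,-0.7]]}}

```text
clock: 8.45
position: [0.6415, -0.0749, 0.0606]
ee_rot: [2.236, -2.197, -0.014]
force: [-18.0, 1.7, 13.8]
width: 0.845
```

Force rose to 18 N, so it has reached the rail. I'll release the pressure, back off and look.

Emit:
{"fn": "play_rows", "kwargs": {"rows": [[0,0.01,0,0,0,0,-0.7],[0,0.05,0,0,0,0,-0.7],[0,0.2,0,0,0,0,-0.7],[0,0.25,-0.1,0,0,0,-0.7],[0,0.25,-0.1,0,0,0,-0.7]]}}

```text
clock: 8.95
position: [0.5275, -0.0767, 0.0905]
ee_rot: [2.239, -2.195, -0.009]
force: [0.5, 0.5, 1.0]
width: 0.853
```

Run:
```python
from h import *
import cv2
todo((.642,-.078,.062),-89)
cv2.imwrite("pics/s7.png",cv2.resize(get_image("scene")[190:310,120:350],None,fx=3.4,fy=3.4,interpolation=cv2.INTER_CUBIC))
cv2.imwrite("pics/t7.png",cv2.resize(get_image("top")[90:240,230:440],None,fx=3.7,fy=3.7,interpolation=cv2.INTER_CUBIC))
cv2.imwrite("pics/w7.png",get_image("wrist"))
```

```text
clk 8.95 pos [ 0.5275 -0.0767  0.0905] xhead -88.9 F [0.5 0.5 1. ] w 0.853
 shift now-axes frac [ 0.024 -0.764  0.183]  shift target-axes frac [ 0.022 -0.763  0.19 ]  turn frac [ 0.017 -0.     0.005] q [-0.36  0.49  0.56  1.98 -0.37  0.78 -1.14]
```

View pics/s7.png

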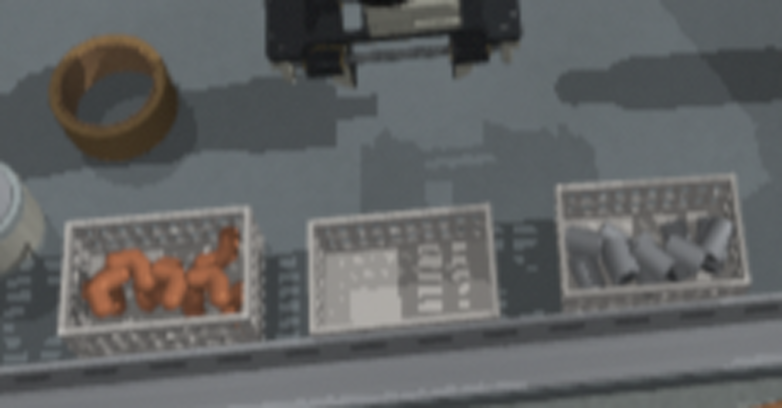

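View pics/t7.png

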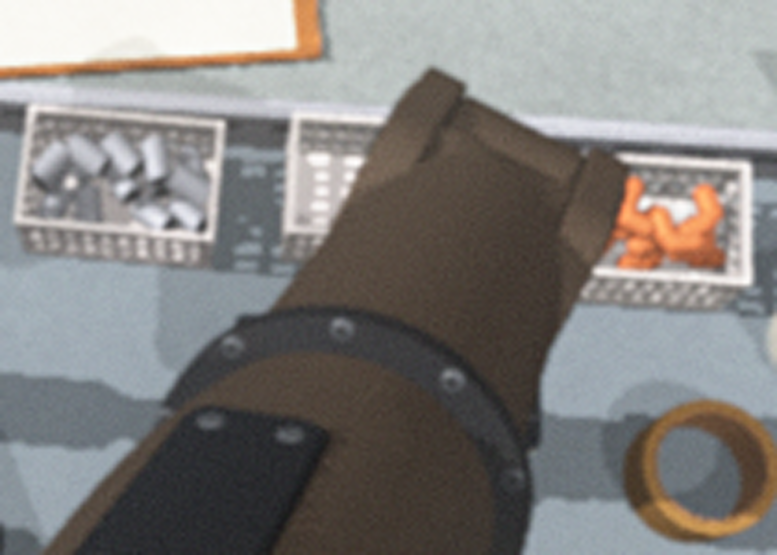

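View pics/w7.png

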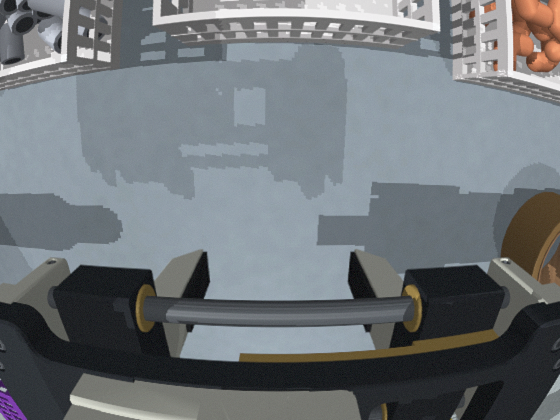

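The basket stands in the gap by the rail, with its back rim at (310,334)–(497,316) in the scene crop. I clear the arm from the top view for a last check.

Emit:
{"fn": "play_rows", "kwargs": {"rows": [[0,0.1,-0.25,0,0,0,-0.7],[0,0.1,-0.25,0,0,0,-0.7],[0,0.1,-0.25,0,0,0,-0.7],[0,0.2,-0.2,0,0,0,-0.7],[0,0.2,-0.1,0,0,0,-0.7]]}}

```text
clock: 9.6
position: [0.4271, -0.078, 0.253]
ee_rot: [2.241, -2.193, -0.003]
force: [0.3, 0.5, -0.1]
width: 0.852
```

Emit:
{"fn": "play_rows", "kwargs": {"rows": [[-0.3,0,0,0,0,0,-0.7],[-0.3,0,0,0,0,0,-0.7],[-0.3,0,0,0,0,0,-0.7],[-0.3,0,0,0,0,0,-0.7],[-0.3,0,0,0,0,0,-0.7]]}}

```text
clock: 10.1
position: [0.427, 0.1496, 0.259]
ee_rot: [-2.223, 2.205, -0.008]
force: [0.8, 0.9, -0.4]
width: 0.849
```

Run:
```python
from h import *
import cv2
todo((.642,-.078,.062),-89)
cv2.imwrite("pics/s8.png",cv2.resize(get_image("scene")[210:310,190:340],None,fx=5,fy=5,interpolation=cv2.INTER_CUBIC))
cv2.imwrite("pics/t8.png",get_image("top"))
cv2.imwrite("pics/t8z.png",cv2.resize(get_image("top")[100:190,230:440],None,fx=3.7,fy=3.7,interpolation=cv2.INTER_CUBIC))
```

```text
clk 10.1 pos [0.427  0.1496 0.259 ] xhead -89.5 F [ 0.8  0.9 -0.4] w 0.849
 shift now-axes frac [ 1.534 -1.407  1.323]  shift target-axes frac [ 1.542 -1.407  1.313]  turn frac [-0.022  0.008 -0.019] q [-0.89  0.1   0.49  1.96 -0.05  1.08 -1.95]
```

View pics/s8.png

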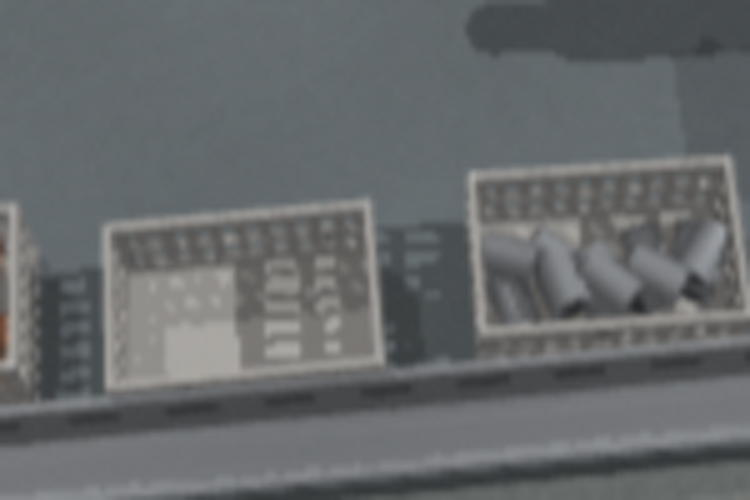

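View pics/t8.png

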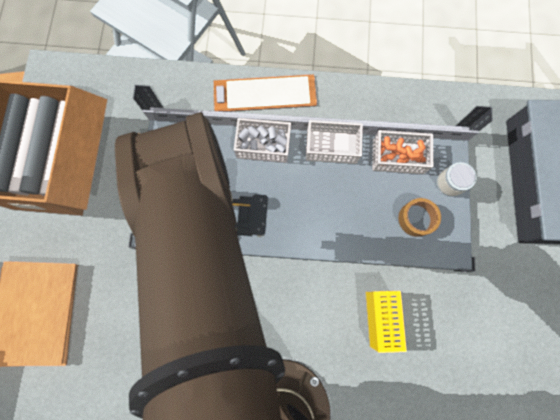

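View pics/t8z.png

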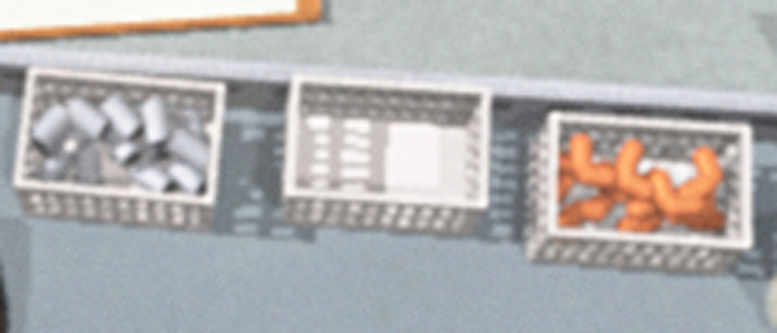

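Run:
```python
from h import *
S=lambda p:(190+(p[0]-2)/5,210+(p[1]-2)/5)
T=lambda p:(230+(p[0]-1.35)/3.7,100+(p[1]-1.35)/3.7)
def L(l,n,f,a,b,z):
    a,b=ray(n,f(a),z)[:2],ray(n,f(b),z)[:2]; d=b-a; print(l,a.round(4),b.round(4),'len',np.linalg.norm(d).round(4),'x-slope deg',np.degrees(np.arctan(d[0]/d[1])).round(2))
L('back rim','scene',S,(106,388),(383,364),.097)
L('front rim','scene',S,(105,225),(371,201),.097)
L('rail top','scene',S,(0,432),(740,365),.087)
L('rail bot/upper edge','scene',S,(0,412),(740,345),.032)
L('back rim','top',T,(292,75),(490,91),.097)
L('front rim','top',T,(284,193),(487,205),.097)
L('Lfull back','top',T,(30,69),(225,86),.097)
L('Rfull back','top',T,(551,114),(750,127),.097)
```

```text
back rim [ 0.7432 -0.1528] [ 0.7419 -0.0137] len 0.1391 x-slope deg -0.51
front rim [ 0.6549 -0.1532] [ 0.6526 -0.0144] len 0.1389 x-slope deg -0.92
rail top [ 0.7583 -0.2072] [0.7537 0.167 ] len 0.3742 x-slope deg -0.7
rail bot/upper edge [ 0.7291 -0.2179] [0.7241 0.1771] len 0.3951 x-slope deg -0.72
back rim [ 0.7413 -0.0105] [ 0.7408 -0.152 ] len 0.1416 x-slope deg 0.2
front rim [ 0.652 -0.011] [ 0.655  -0.1535] len 0.1425 x-slope deg -1.22
Lfull back [0.7303 0.177 ] [0.7289 0.0367] len 0.1404 x-slope deg 0.58
Rfull back [ 0.7269 -0.1959] [ 0.7288 -0.3366] len 0.1407 x-slope deg -0.76
```

Run:
```python
from h import *
import cv2
cv2.imwrite("pics/s9.png",get_image("scene"));print(observe()["clock"],observe()["force"])
```

```text
10.3 [0.38983406 0.2413636  1.1366148 ]
```

View pics/s9.png

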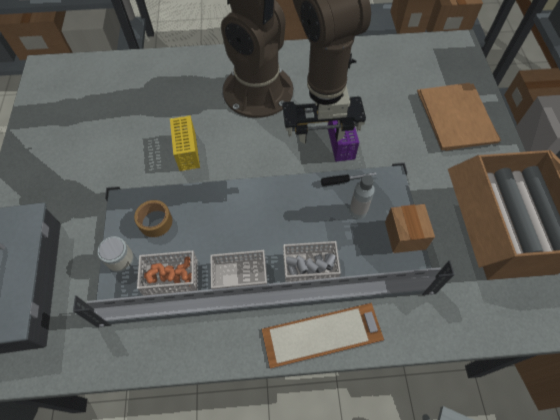

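The scene view shows the basket in the row at (238,270), and the can at (363,195), tape at (153,218), screwdriver, carton and tin all where they were. The gripper hangs free.

```bash
python3 -c "
from cell import *
print(sign_off())"
```

```text
the job is handed in; nothing more can be done
None
```

I tipped the basket onto its base with the fingers and pushed it back into the gap until it met the rail. It was only pushed, never lifted or gripped. I handed the job in at about 10.3 s, and sign-off reports no verdict.

- **Tipping:** two fingers pushed on the upper rim and the basket dropped onto its base, open top up.
- **Pushing in:** jaws set parallel to the rail squared it up and pushed it home. The last reading against the rail was about 18 N sideways and 14 N upward, and I stopped there and backed off.
- **Against the rail:** the back rim measured at x ≈ 0.741–0.743 m, and the rail face was ≈ 0.742 m from the first top picture.
- **In the gap:** the clearance is about 45 to 50 mm to each full basket.
- **Other things:** the two full baskets measured within about 2 mm of where they started. The can, tape, screwdriver, carton and tin look unmoved in the last picture.

Two checks disagreed somewhat:
- **Squareness:** the slope of the basket's edges came out between +0.2° and −1.2° depending on the view, against about −0.7° to −1.1° for the rail. Square is therefore only confirmed to about 1°.
- **Rail position:** the later rail readings from the scene camera were 10 to 20 mm off the top-camera value, so I did not use them. Seating therefore rests on the contact force and the top-view measurement.

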